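# Open the food caddy by its lever and let the lid down softly

## Task

Press the paddle lever of the rectangular food-waste caddy all the way down with your fingertips so that its lid swings wide open, and keep it wide open for about three seconds while someone scrapes a plate into it. Then ease the lever back up so that the lid comes down slowly and shuts without slamming, and move clear. Do not touch the lid itself, leave the round bin shut, and leave the mug, the glass and the jar standing where they are.

Things in the scene. Friction and masses are not known exactly. Their poses are not given: they have to be found in the camera images.
- caddy: rectangular food-waste caddy of off-white plastic fixed to the counter, 180 mm deep (x), 210 mm wide (y), 209 mm high with its rectangular lid shut; a grey lever with a paddle sticks out of its front at half height. Origin: centre of its underside; its own -x axis points out of its front, the way the lever sticks out; z up.
- caddy_press (a point): centre of the top of the flat paddle (56 mm along the lever, 76 across, 10 thick) at the free end of the caddy's lever, 83 mm out from the bin's front. 129 mm above the counter at rest, 81 mm fully down, straight below. Lever pivot: 148 mm behind it, 105 mm high. The paddle slopes 0.16 rad, rising away from the bin at rest, falling when down. Takes 4 to 14 N; the stop is rigid.
- caddy_lever (a joint): the caddy's press lever, in rad: 0 at rest, 0.32 pressed fully down against its stop. A spring and the lid's weight push it back up; it does not stay down by itself. A hidden rod links it to the lid: lid angle = 4 x lever angle.
- caddy_lid (a joint): the caddy's lid, in rad: 0 shut, about 1.28 wide open. It is a flat slab hinged along the back (far from the lever) edge of the caddy and swings up and back. If the lever is let go or let up quickly, the lid falls and slams; closing faster than 2 rad/s is a slam (letting the paddle up at 10 to 30 mm/s is soft).
- caddy_lid_edge (a point): middle of the front edge of the caddy's lid, on its top face; 209 mm above the counter when shut, about 390 mm when wide open.
- roundbin: round bin of the same plastic, 180 mm diameter, 209 mm high with its round lid shut, fixed to the counter, with the same lever in front. It may stand to the left or to the right of the caddy. Origin: centre of its underside; its own -x axis points out of its front. It must stay shut.
- roundbin_press (a point): centre of the top of the flat paddle (56 mm along the lever, 76 across, 10 thick) at the free end of the round bin's lever, 83 mm out from the bin's front. 129 mm above the counter at rest, 81 mm fully down, straight below. Lever pivot: 148 mm behind it, 105 mm high. The paddle slopes 0.16 rad, rising away from the bin at rest, falling when down.
- roundbin_lid (a joint): the round bin's lid, in rad: 0 shut, about 1.28 wide open.
- mug: loose white ceramic mug, 80 mm diameter, 95 mm high, with a handle; origin: centre of its underside, z up.
- tumbler: loose drinking glass, 72 mm diameter, 110 mm high; origin: centre of its underside, z up.
- jar: loose amber glass jar with a steel cap, 72 mm diameter, 120 mm high; origin: centre of its underside, z up.

How it is judged:
On the way, in this order (a step that is already met when the one before it is completed fails the run):
1. the caddy's lid is held wide open by its lever for two seconds (value of joint caddy_lid above 1.1 rad), for 2 s.
2. the lid is shut again (value of joint caddy_lid below 0.04 rad and value of joint caddy_lever below 0.012 rad), for 0.2 s.
At the end, for the whole second after the job is handed in: the lid of the rectangular caddy was kept open beyond 1.1 rad for at least 2 s and is shut again (within 0.04 rad, lever within 0.012 rad of rest), never having closed faster than 2 rad/s; the round bin is shut; the mug, glass and jar stand upright within 20 mm of where they were (all of step 2 and value of joint roundbin_lid below 0.04 rad and distance of each of mug, tumbler, jar from where it was at the start of the episode below 0.02 m and angle between each of mug, tumbler, jar's own z axis and vertical below 0.1 rad); the robot touches nothing.
It fails at once if the caddy's lid falls: it closes faster than 2 rad/s (velocity of joint caddy_lid below -2 rad/s).
It fails at once if the caddy's lid is touched by the robot (contact force between any of the fingers, the arm and caddy_lid above 1 N).
It fails at once if the round bin is opened (value of joint roundbin_lid above 0.15 rad).
It fails at once if the mug, glass or jar is moved, lifted or tipped (distance of any of mug, tumbler, jar from where it was at the start of the episode above 0.02 m or angle between any of mug, tumbler, jar's own z axis and vertical above 0.2 rad).
It also fails if it takes over 48 s, if anything falls off the work surface, if the arm or the gripper's body presses on something with over 40 N, if the wrist force passes 120 N, or if a joint passes its speed limit or range.

## Robot

A 6-joint arm with a two-finger parallel gripper is mounted at the origin on the work surface. World frame = base frame: x ahead of the robot, y to its left, z up, the work surface at z = 0. Lengths are in m, angles in rad, forces in N, time in s.
With the tool pointing down it reaches from about 0.25 to 0.775 m from the base axis. Payload 4 kg.
Tool frame: the origin (TCP) lies between the finger pads; the fingertips stand 14 mm ahead of it and the grasp point (between the pads) lies 5 mm behind it (robot.nose_length is the distance from the TCP to the fingertips, in m); z points along the fingers, y is the direction in which the jaws open and shut (so a half turn about z gives the same grasp; the last joint's range is limited). The gripper opens to 94 mm and grips with 3 to 60 N. Pads are 16 mm wide; open, the fingers measure 119 mm over their backs; the gripper's body (75 mm by 177 mm) begins 78 mm behind the grasp point.
Start: joints at [1.118, 0.087, 1.371, -0, 1.684, -0.103], TCP at [0.189, 0.517, 0.22] pointing down, gripper open.
Joint ranges: [-3.1, 3.1], [-0.76, 2.03], [0.27, 2.55], [-1.08, 4.22], [0.17, 2.65], [-2.57, 2.57]. Speed limits (rad/s): [2.79, 2.79, 3.14, 3.14, 3.14, 3.14].

## Interface

Orientations are given as [roll, pitch, yaw] about the fixed x, y, z axes, in that order (R = Rz(yaw) Ry(pitch) Rx(roll)).
In Python, from bench import robot, eyes, finder gives the robot as it stands.
- The arm moves only by the tool play_rows, never from a script. Its argument "rows" is a list of rows, each an object with "linear": the shift along the tool's x, y, z in cm, a list of three; "spin": the turn about the tool's z in degrees. A call has 1 to 12 rows; each row shifts and turns the commanded pose from where the row before left it, along the tool's axes as they then stand; what a row does not reach is not made up. A row lasts 1/12 s, in which the tool goes at most 41.7 mm and 7.16 degrees, less where a joint would pass 70% of its speed; a pose out of reach is approached as far as the arm can. A call with a gripper value outside its range is refused whole. "claw" is the finger opening in cm, from 0 to 9.4, set as the call begins (left out, the last holds). The fingers move at their own pace and stop on an object; the grip force is fixed at half the most. Time passes only in rows, so rows that do not move let the fingers close. It gives the time, the measured TCP pose, the force and the opening at its end, in the units of the state.
- robot.get_obs(): the state, without advancing time (a new reading comes with each control period).
- eyes.snapshot(name): name is "side" or "top" or "wrist"; returns a dict with "frame" (400x640x3 uint8, red, green, blue), "fx", "fy", "cx", "cy" (pixels), "rvec" (rotation vector, rad) and "tvec" (3), from world to camera coordinates, as OpenCV has them; the wrist camera has in their place "mount" (4x4, takes a point from camera to tool coordinates, whose origin is the TCP and whose axes are the flange's). Camera axes: x right, y down, z forward; pixel columns grow to the right and rows downward; lengths in m; the calibration is good to about 2 mm. A picture is of the moment at which its call begins: read the wrist's pose just before it. There is no depth.
- robot.close_job(): hands the job in, once; it reports no verdict.
Trained networks look in a picture, given as the dict that the camera call returned (one of the last four; its "shot" number tells which), for a name from the list of things; names that differ only in an ending like _2 or _b are one class to them, and where a whole thing is asked for, a point or a joint stands for the part that bears it (a point fixed in the world has none). Each returns a list of dicts, best first, with "conf" (0 to 1); they miss things now and then, are a little off and sometimes report something else, mostly with a low value. They report only what shows in the picture. A call takes as long as a camera call.
- finder.silhouettes(picture, name): "pixels" (400x640 bool, what is visible of it) and "box" ([centre column, centre row, width, height] in pixels, round what is visible of it).
The state is a dict: "time": time; "joint_positions": joint angles; "qvel": joint speeds; "joint_torque": joint torques, N m; "tool_pos": TCP position; "ee_rot": TCP orientation; "wrist_force": force on the tool from outside, world axes, zero at the start; "wrist_torque": the same for the moment, N m; "width": finger opening in m.
Only numpy, scipy, OpenCV 4.12 (cv2) and the standard library are available. Lean on these libraries where they do the work, as an engineer would, in place of code of your own. Each camera call takes 0.05 s, during which the arm holds its last target. There are 200 camera calls.

## Working session

There is one attempt and no reset: what is moved stays moved. The work goes in short steps, Python scripts to look and compute and a tool call to move; the robot and the scene stay as the last step left them, time stands still between calls to the robot, and variables do not carry over. Pictures are saved under pics/ and viewed, about 8 in all and at most 12, crops included, and the job is handed in when it is done.

Besides the shell and the picture viewer there is one more tool, called after "Request:" as name([rows], argument=value, ...), one row to a line, values as JSON. play_rows: Moves the arm, as the interface text tells. Its arguments: {"type":"object","properties":{"rows":{"type":"array"},"claw":{"type":"number"}},"required":["rows"]}

```bash
mkdir -p pics; python3 - <<'E'
from bench import robot, eyes, finder
import cv2,numpy as np
print(robot.get_obs())
out=[]
for n in ["side","top"]:
    s=eyes.snapshot(n); f=s["frame"].copy()
    print(n,s["fx"],s["cx"],s["cy"],s["rvec"],s["tvec"])
    for o in ["caddy","caddy_press","roundbin","roundbin_press","caddy_lid","mug","tumbler","jar"]:
        for r in finder.silhouettes(s,o)[:2]:
            print(o,round(r["conf"],2),np.round(r["box"],1),r["pixels"].sum())
    cv2.imwrite(f"pics/{n}0.png",f[:,:,::-1])
E
```

```text
{'time': 0.0, 'joint_positions': array([ 1.11787553e+00,  8.79352834e-02,  1.37226770e+00, -1.91237995e-05,
        1.68359791e+00, -1.03142577e-01]), 'qvel': array([-4.90104855e-05, -4.76292569e-04, -1.44366609e-04,  1.18250941e-03,
        9.73324383e-04,  8.41401965e-04]), 'joint_torque': array([-9.69503526e-04, -3.40160608e+01, -3.02431798e+01,  7.16894749e-02,
        3.28891631e-02, -1.78798314e-04]), 'tool_pos': array([0.18827914, 0.51620735, 0.21830811]), 'ee_rot': array([-3.13939419e+00, -2.08453860e-04,  2.79181207e+00]), 'wrist_force': array([0.16827893, 0.70309948, 0.1024642 ]), 'wrist_torque': array([-0.02966751,  0.0069763 , -0.00021765]), 'width': 0.09404743199079027}
side 434.3071506657969 317.48060141473064 197.45051875328997 [ 2.40166138 -0.2764714   0.09265732] [-0.57840781  0.2036947   1.50100706]
caddy 0.92 [343.7 242.5 100.8  97.8] 6218
caddy 0.16 [307.8 245.8  32.6  22. ] 466
caddy_press 0.93 [311.2 242.9  35.7  20.1] 464
roundbin 0.93 [299.3 171.6  86.8  74.9] 3672
roundbin_press 0.56 [275.8 182.6  32.7  21.3] 346
caddy_lid 0.78 [359.1 224.1  74.6  59.8] 3890
mug 0.71 [346.8 335.4  34.6  43.1] 988
tumbler 0.77 [297.  222.8  21.7  27.3] 538
tumbler 0.73 [272.4 181.7  33.1  15.2] 319
jar 0.86 [282.1 138.1  18.4  33.2] 419
top 415.54379850323653 315.4162428149714 194.36448325889245 [ 2.14626312 -2.18692726  0.10728723] [0.03033887 0.63134483 1.24574794]
caddy 0.56 [383.8 189.4  90.  115.9] 7110
caddy 0.26 [256.8 215.1  69.4 112.1] 5057
caddy_press 0.57 [377.1 229.4  28.9  38. ] 722
roundbin 0.67 [257.5 216.9  71.3 114.7] 5059
roundbin_press 0.56 [272.5 252.8  26.3  34.8] 669
caddy_lid 0.84 [384.4 169.2  87.8  80.9] 6147
mug 0.89 [470.9 212.   35.4  33.2] 888
tumbler 0.89 [328.4 233.2  31.3  23.5] 520
tumbler 0.31 [390.5 175.1  88.8  75.3] 6076
jar 0.89 [174.4 227.2  28.6  25.1] 652
```

```bash
python3 - <<'E'
import cv2,numpy as np
a=cv2.imread("pics/side0.png")[80:380,200:500];b=cv2.imread("pics/top0.png")[80:320,140:540]
cv2.imwrite("pics/a.png",cv2.resize(a,None,fx=2,fy=2,interpolation=2));cv2.imwrite("pics/b.png",cv2.resize(b,None,fx=2,fy=2,interpolation=2))
E
```

```text
(no output)
```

View pics/a.png

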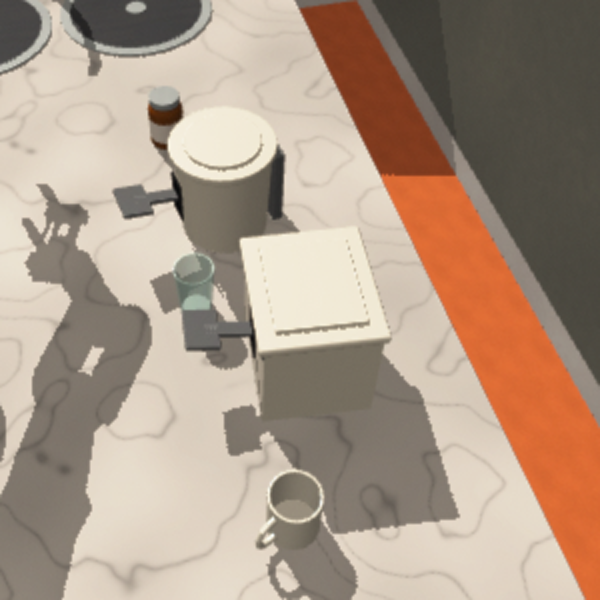

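View pics/b.png

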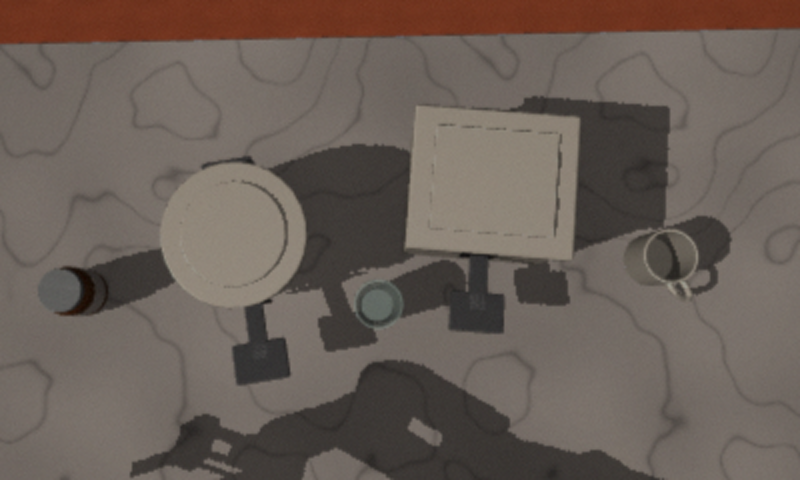

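The side view shows the caddy nearer the camera, with its paddle at crop (200,329), i.e. full-frame (300,244). The top view shows the paddle at crop (477,311), i.e. full-frame (378,235). The glass stands just to its left at crop (378,304), and the round bin is left of that. The mug is to the right.

```bash
cat > h.py <<'E'
import cv2,numpy as np
def ray(s,p):
    R=cv2.Rodrigues(np.array(s["rvec"],float))[0];t=np.array(s["tvec"],float)
    d=R.T@np.array([(p[0]-s["cx"])/s["fx"],(p[1]-s["cy"])/s["fy"],1]);return -R.T@t,d
def onz(s,p,z):
    o,d=ray(s,p);return o+d*(z-o[2])/d[2]
def tri(a,p,b,q):
    o1,d1=ray(a,p);o2,d2=ray(b,q)
    k=np.linalg.lstsq(np.c_[d1,-d2],o2-o1,rcond=None)[0]
    x,y=o1+k[0]*d1,o2+k[1]*d2;return (x+y)/2,np.linalg.norm(x-y)
E
python3 - <<'E'
from bench import robot, eyes, finder
from h import *
np.set_printoptions(precision=4,suppress=True)
T=eyes.snapshot("top");S=eyes.snapshot("side")
c=lambda x,y:(x/2+140-.25,y/2+80-.25)
d=lambda x,y:(x/2+200-.25,y/2+80-.25)
L=[onz(T,c(*p),.209) for p in [(416,107),(580,117),(572,260),(404,250)]]
print("lid",*L); print([np.linalg.norm(L[i]-L[i-1]) for i in range(4)])
u=(L[0]+L[1]-L[2]-L[3])[:2];u/=np.linalg.norm(u);cen=sum(L)/4
v=(L[0]-L[1]+L[3]-L[2])[:2];print("u",u,np.arctan2(u[1],u[0]),np.arctan2(-v[0],v[1]),"cen",cen)
print("press pred",cen[:2]-u*(.09+.083))
SL=[onz(S,d(*p),.209) for p in [(241,240),(359,228),(388,339),(257,348)]];print("side lid cen",sum(SL)/4)
print("paddle corners top",*[onz(T,c(*p),.129) for p in [(452,290),(504,292),(502,333),(449,330)]])
print("tri paddle",tri(T,c(477,311),S,d(200,329)))
for n,h in [("caddy_press",.129),("roundbin_press",.129),("tumbler",.11),("mug",.095),("jar",.12)]:
    r=finder.silhouettes(T,n)[0];q=np.argwhere(r["pixels"]).mean(0)[::-1]
    r2=finder.silhouettes(S,n)[0];q2=np.argwhere(r2["pixels"]).mean(0)[::-1]
    print(n,q,onz(T,q,h),onz(S,q2,h),tri(T,q,S,q2))
print("glass rim",onz(T,c(379,304),.11))
E
```

```text
lid [ 0.7771 -0.072   0.209 ] [ 0.7591 -0.2916  0.209 ] [ 0.5673 -0.2721  0.209 ] [ 0.5847 -0.0511  0.209 ]
[np.float64(0.19358020772635331), np.float64(0.22027277711663412), np.float64(0.19278938005701646), np.float64(0.22166301294487975)]
u [ 0.9945 -0.1047] -0.10490135104472059 -0.08026088487417486 cen [ 0.672  -0.1717  0.209 ]
press pred [ 0.5    -0.1536]
side lid cen [ 0.673  -0.1768  0.209 ]
paddle corners top [ 0.533  -0.1221  0.129 ] [ 0.5288 -0.1953  0.129 ] [ 0.4716 -0.1903  0.129 ] [ 0.4771 -0.1162  0.129 ]
tri paddle (array([ 0.5019, -0.1569,  0.1243]), np.float64(0.0020074569947173045))Traceback (most recent call last):
  File "<stdin>", line 16, in <module>
IndexError: list index out of range
```

Request:
play_rows([
  {"linear":[0,0,-3],"spin":0},
  {"linear":[0,0,-3],"spin":0},
  {"linear":[0,0,-3],"spin":0},
  {"linear":[-2.5,-2.5,0],"spin":0},
  {"linear":[-2.5,-2.5,0],"spin":0},
  {"linear":[-2.5,-2.5,0],"spin":0},
  {"linear":[-2.5,-2.5,0],"spin":0},
  {"linear":[-2.5,-2.5,0],"spin":0},
  {"linear":[-2.5,-2.5,0],"spin":0},
  {"linear":[-2.5,-2.5,0],"spin":0},
  {"linear":[-2.5,-2.5,0],"spin":0},
  {"linear":[-2.5,-2.5,0],"spin":0},
], claw=0)

```text
time: 2.05
tool_pos: [0.323, 0.2267, 0.3098]
ee_rot: [3.141, 0.001, 2.792]
wrist_force: [0.3, 0.3, 1.1]
width: 0.0175
```

Request:
play_rows([
  {"linear":[-2.5,-2.5,0],"spin":0},
  {"linear":[-2.5,-2.5,0],"spin":0},
  {"linear":[-2.5,-2.5,0],"spin":0},
  {"linear":[-2.5,-2.5,0],"spin":0},
  {"linear":[-2.5,-2.5,0],"spin":0},
  {"linear":[-2.5,-2.5,0],"spin":0},
  {"linear":[-2.5,-2.5,0],"spin":0},
  {"linear":[-2.5,-2.5,0],"spin":0},
  {"linear":[-2.5,-2.5,0],"spin":0},
  {"linear":[0,0,0],"spin":-5},
  {"linear":[0,0,0],"spin":-5},
  {"linear":[0,0,0],"spin":-5},
])

```text
time: 3.05
tool_pos: [0.4572, -0.0612, 0.3092]
ee_rot: [3.141, -0.001, 3.056]
wrist_force: [-0.2, 0.0, 0.2]
width: 0.0004
```

Request:
play_rows([
  {"linear":[-1.3,-2.3,0],"spin":0},
  {"linear":[-1.3,-2.3,0],"spin":0},
  {"linear":[-1.3,-2.2,0],"spin":0},
  {"linear":[-1.2,-2.2,0],"spin":0},
  {"linear":[0,0,3],"spin":0},
  {"linear":[0,0,3],"spin":0},
  {"linear":[0,0,3],"spin":0},
  {"linear":[0,0,3],"spin":0},
  {"linear":[0,0,1.5],"spin":0},
  {"linear":[0,0,0],"spin":0},
])

```text
time: 3.88
tool_pos: [0.4974, -0.1534, 0.1695]
ee_rot: [3.139, -0.009, 3.053]
wrist_force: [0.3, -0.3, -0.7]
width: 0.0006
```

```bash
python3 - <<'E'
from bench import robot, eyes, finder
from h import *
np.set_printoptions(precision=4,suppress=True)
o=robot.get_obs();print(o["tool_pos"],o["ee_rot"],o["joint_positions"])
s=eyes.snapshot("wrist");print(s["mount"],s["fx"])
S=eyes.snapshot("side")
a=S["frame"][80:380,200:500,::-1]
im=np.hstack([cv2.resize(s["frame"][:,:,::-1],(400,250)),cv2.resize(a,(400,400),interpolation=2)[:250*1]]) if 0 else None
w=cv2.resize(s["frame"][:,:,::-1],(480,300)); b=cv2.resize(S["frame"][150:300,230:430,::-1],(400,300),interpolation=2)[:, :320]
cv2.imwrite("pics/c.png",np.hstack([w,b]))
E
```

```text
[ 0.4974 -0.1534  0.1695] [ 3.1385 -0.0088  3.0534] [-0.4081  0.0438  1.5158  0.0001  1.5914 -1.8908]
[[-0.0013 -0.9725 -0.2331  0.0678]
 [ 1.     -0.0014  0.0003 -0.0004]
 [-0.0006 -0.2331  0.9725 -0.1654]
 [ 0.      0.      0.      1.    ]] 339.00887987698974
```

View pics/c.png

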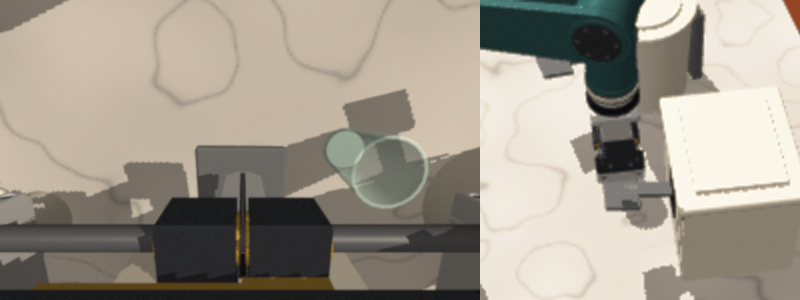

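The fingers sit centred over the paddle, which shows at about (240,170) in the wrist view. The lid and the glass are clear. Pressing now.

Request:
play_rows([
  {"linear":[0,0,0.8],"spin":0},
  {"linear":[0,0,0.8],"spin":0},
  {"linear":[0,0,0.4],"spin":0},
  {"linear":[0,0,0.4],"spin":0},
  {"linear":[0,0,0.4],"spin":0},
  {"linear":[0,0,0.4],"spin":0},
  {"linear":[0,0,0.4],"spin":0},
  {"linear":[0,0,0.4],"spin":0},
  {"linear":[0,0,0.4],"spin":0},
  {"linear":[0,0,0.4],"spin":0},
  {"linear":[0,0,0.4],"spin":0},
  {"linear":[0,0,0.4],"spin":0},
])

```text
time: 4.98
tool_pos: [0.4989, -0.1544, 0.1198]
ee_rot: [-3.141, -0.002, 3.054]
wrist_force: [-5.2, 0.1, 6.8]
width: 0.0008
```

Request:
play_rows([
  {"linear":[0,0,0.3],"spin":0},
  {"linear":[0,0,0.3],"spin":0},
  {"linear":[0,0,0.2],"spin":0},
  {"linear":[0,0,0.2],"spin":0},
  {"linear":[0,0,0],"spin":0},
])

```text
time: 5.4
tool_pos: [0.4992, -0.1545, 0.1089]
ee_rot: [-3.141, -0.001, 3.053]
wrist_force: [-3.3, -0.2, 5.1]
width: 0.0003
```

Request:
play_rows([
  {"linear":[0,0,0.2],"spin":0},
  {"linear":[0,0,0.2],"spin":0},
  {"linear":[0,0,0.2],"spin":0},
  {"linear":[0,0,0.2],"spin":0},
  {"linear":[0,0,0.1],"spin":0},
  {"linear":[0,0,0.1],"spin":0},
  {"linear":[0,0,0],"spin":0},
])

```text
time: 5.98
tool_pos: [0.5002, -0.1546, 0.0983]
ee_rot: [-3.141, 0.001, 3.054]
wrist_force: [-1.1, 0.3, 2.9]
width: 0.0004
```

Request:
play_rows([
  {"linear":[0,0,0.1],"spin":0},
  {"linear":[0,0,0.1],"spin":0},
  {"linear":[0,0,0],"spin":0},
])

```text
time: 6.23
tool_pos: [0.5004, -0.1545, 0.0964]
ee_rot: [-3.141, 0.001, 3.054]
wrist_force: [-0.0, -0.7, 3.2]
width: 0.0002
```

```bash
python3 - <<'E'
from bench import robot, eyes, finder
from h import *
np.set_printoptions(precision=4,suppress=True)
o=robot.get_obs();print(o["tool_pos"],o["wrist_force"])
S=eyes.snapshot("side")
cv2.imwrite("pics/d.png",cv2.resize(S["frame"][60:360,200:500,::-1],None,fx=2,fy=2,interpolation=2))
E
```

```text
[ 0.5004 -0.1545  0.0964] [-0.0496 -0.726   3.1673]
```

View pics/d.png

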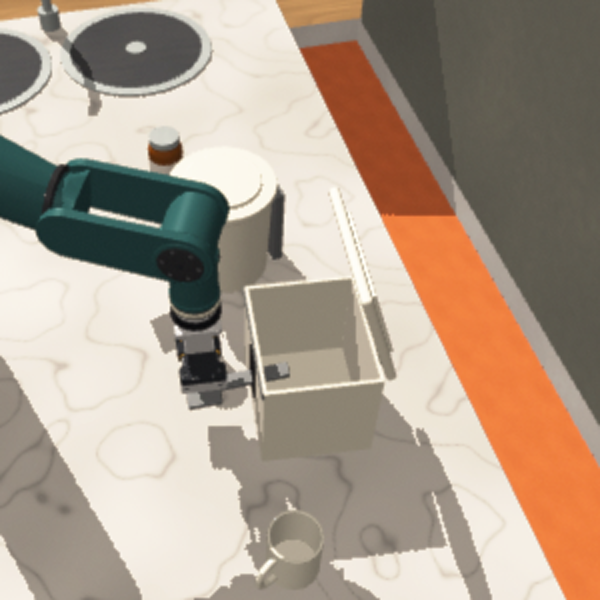

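The lid stands nearly upright (crop 332–390, 190–375), and the round bin and mug are unchanged. I'll press the last 1–2 mm to the stop, then hold.

Request:
play_rows([
  {"linear":[0,0,0.1],"spin":0},
  {"linear":[0,0,0.1],"spin":0},
  {"linear":[0,0,0],"spin":0},
  {"linear":[0,0,0],"spin":0},
])

```text
time: 6.62
tool_pos: [0.5006, -0.1546, 0.0955]
ee_rot: [-3.141, 0.002, 3.054]
wrist_force: [-0.4, -0.6, 5.4]
width: 0.0003
```

The stop is reached: the tool moved 0.9 mm of the 2 mm commanded and the force rose. Holding.

Request:
play_rows([
  {"linear":[0,0,0],"spin":0},
  {"linear":[0,0,0],"spin":0},
  {"linear":[0,0,0],"spin":0},
  {"linear":[0,0,0],"spin":0},
  {"linear":[0,0,0],"spin":0},
  {"linear":[0,0,0],"spin":0},
  {"linear":[0,0,0],"spin":0},
  {"linear":[0,0,0],"spin":0},
  {"linear":[0,0,0],"spin":0},
  {"linear":[0,0,0],"spin":0},
  {"linear":[0,0,0],"spin":0},
  {"linear":[0,0,0],"spin":0},
])

```text
time: 7.62
tool_pos: [0.5006, -0.1546, 0.0955]
ee_rot: [-3.141, 0.002, 3.054]
wrist_force: [-1.3, 0.6, 6.3]
width: 0.0005
```

Request:
play_rows([
  {"linear":[0,0,0],"spin":0},
  {"linear":[0,0,0],"spin":0},
  {"linear":[0,0,0],"spin":0},
  {"linear":[0,0,0],"spin":0},
  {"linear":[0,0,0],"spin":0},
  {"linear":[0,0,0],"spin":0},
  {"linear":[0,0,0],"spin":0},
  {"linear":[0,0,0],"spin":0},
  {"linear":[0,0,0],"spin":0},
  {"linear":[0,0,0],"spin":0},
  {"linear":[0,0,0],"spin":0},
  {"linear":[0,0,0],"spin":0},
])

```text
time: 8.62
tool_pos: [0.5006, -0.1546, 0.0955]
ee_rot: [-3.141, 0.002, 3.054]
wrist_force: [-0.5, -0.5, 5.1]
width: 0.0004
```

Request:
play_rows([
  {"linear":[0,0,0],"spin":0},
  {"linear":[0,0,0],"spin":0},
  {"linear":[0,0,0],"spin":0},
  {"linear":[0,0,0],"spin":0},
  {"linear":[0,0,0],"spin":0},
  {"linear":[0,0,0],"spin":0},
  {"linear":[0,0,0],"spin":0},
  {"linear":[0,0,0],"spin":0},
  {"linear":[0,0,0],"spin":0},
  {"linear":[0,0,0],"spin":0},
  {"linear":[0,0,0],"spin":0},
  {"linear":[0,0,0],"spin":0},
])

```text
time: 9.62
tool_pos: [0.5006, -0.1546, 0.0955]
ee_rot: [-3.141, 0.002, 3.054]
wrist_force: [-0.7, -0.3, 6.6]
width: 0.0003
```

```bash
python3 - <<'E'
from bench import robot, eyes, finder
from h import *
np.set_printoptions(precision=4,suppress=True)
T=eyes.snapshot("top");S=eyes.snapshot("side")
R=cv2.Rodrigues(np.array(S["rvec"]))[0]
# predicted lid edge for angles
u=np.array([np.cos(-.09),np.sin(-.09)]);cen=np.array([.5,-.1545])+u*.173
for a in (.9,1.1,1.28):
    h=cen+u*.09;e=h-u*.185*np.cos(a);z=.209+.185*np.sin(a)
    v=np.array([u[1],-u[0]])*.11
    for s in (1,-1):
        p=np.r_[e+s*v,z];q=R@p+S["tvec"];print(a,s,(S["fx"]*q[0]/q[2]+S["cx"]-200)*2,(S["fy"]*q[1]/q[2]+S["cy"]-60)*2)
r=finder.silhouettes(S,"caddy_lid")
for k in r[:1]: print(k["conf"],k["box"])
E
```

```text
0.9 1 312.05549604071814 320.3566334132778
0.9 -1 283.38350797874216 205.7975669263621
1.1 1 336.3292226836975 308.1577049572365
1.1 -1 304.631654784017 193.87588138670264
1.28 1 360.3957867501673 299.4881549318458
1.28 -1 325.7920806644736 185.59437378594282
0.72 [381.9, 201.4, 27.7, 95.6]
```

The observed lid edge matches the prediction for 1.28 rad, so the hold is good. Easing up at 18 mm/s.

Request:
play_rows([
  {"linear":[0,0,-0.15],"spin":0},
  {"linear":[0,0,-0.15],"spin":0},
  {"linear":[0,0,-0.15],"spin":0},
  {"linear":[0,0,-0.15],"spin":0},
  {"linear":[0,0,-0.15],"spin":0},
  {"linear":[0,0,-0.15],"spin":0},
  {"linear":[0,0,-0.15],"spin":0},
  {"linear":[0,0,-0.15],"spin":0},
  {"linear":[0,0,-0.15],"spin":0},
  {"linear":[0,0,-0.15],"spin":0},
  {"linear":[0,0,-0.15],"spin":0},
  {"linear":[0,0,-0.15],"spin":0},
])

```text
time: 10.77
tool_pos: [0.4993, -0.1543, 0.1124]
ee_rot: [3.141, -0.002, 3.054]
wrist_force: [-3.9, -1.0, 3.9]
width: 0.0007
```

Request:
play_rows([
  {"linear":[0,0,-0.15],"spin":0},
  {"linear":[0,0,-0.15],"spin":0},
  {"linear":[0,0,-0.15],"spin":0},
  {"linear":[0,0,-0.15],"spin":0},
  {"linear":[0,0,-0.15],"spin":0},
  {"linear":[0,0,-0.15],"spin":0},
  {"linear":[0,0,-0.15],"spin":0},
  {"linear":[0,0,-0.15],"spin":0},
  {"linear":[0,0,-0.15],"spin":0},
  {"linear":[0,0,-0.15],"spin":0},
  {"linear":[0,0,-0.15],"spin":0},
  {"linear":[0,0,-0.15],"spin":0},
])

```text
time: 11.77
tool_pos: [0.5001, -0.1543, 0.1311]
ee_rot: [3.141, 0.001, 3.054]
wrist_force: [-3.4, -0.1, 6.0]
width: 0.0007
```

Request:
play_rows([
  {"linear":[0,0,-0.15],"spin":0},
  {"linear":[0,0,-0.15],"spin":0},
  {"linear":[0,0,-0.15],"spin":0},
  {"linear":[0,0,-0.15],"spin":0},
  {"linear":[0,0,-0.15],"spin":0},
  {"linear":[0,0,-0.15],"spin":0},
  {"linear":[0,0,-0.15],"spin":0},
  {"linear":[0,0,-0.15],"spin":0},
  {"linear":[0,0,-0.15],"spin":0},
  {"linear":[0,0,-0.15],"spin":0},
  {"linear":[0,0,-0.15],"spin":0},
  {"linear":[0,0,-0.15],"spin":0},
])

```text
time: 12.77
tool_pos: [0.4998, -0.154, 0.1476]
ee_rot: [3.14, -0.001, 3.054]
wrist_force: [0.4, 0.2, -0.1]
width: 0.0007
```

Contact is gone (zero force at tip z 0.134). Backing up slowly, then clear.

Request:
play_rows([
  {"linear":[0,0,-0.2],"spin":0},
  {"linear":[0,0,-0.4],"spin":0},
  {"linear":[0,0,-0.8],"spin":0},
  {"linear":[0.5,0,-1.5],"spin":0},
  {"linear":[1,0,-2],"spin":0},
  {"linear":[1,0,-2],"spin":0},
  {"linear":[1,0,-2],"spin":0},
  {"linear":[1,0,-2],"spin":0},
  {"linear":[0.5,0,-1],"spin":0},
  {"linear":[0,0,0],"spin":0},
  {"linear":[0,0,0],"spin":0},
  {"linear":[0,0,0],"spin":0},
])

```text
time: 13.77
tool_pos: [0.45, -0.1499, 0.2661]
ee_rot: [3.141, -0.002, 3.054]
wrist_force: [-0.2, 0.6, -0.2]
width: 0.0004
```

```bash
python3 - <<'E'
from bench import robot, eyes, finder
from h import *
o=robot.get_obs();print(o["time"],o["tool_pos"],o["wrist_force"])
S=eyes.snapshot("side");T=eyes.snapshot("top")
for n in ["caddy_lid","mug","tumbler","jar","roundbin"]:
  for s in (S,T):
    for r in finder.silhouettes(s,n)[:1]: print(n,round(r["conf"],2),np.round(r["box"],1))
cv2.imwrite("pics/e.png",cv2.resize(S["frame"][80:380,200:500,::-1],None,fx=2,fy=2,interpolation=2))
E
```

```text
13.7667 [ 0.45003631 -0.1498662   0.26612547] [-0.18434636  0.57587401 -0.20141522]
caddy_lid 0.75 [358.1 226.7  74.3  62.3]
caddy_lid 0.67 [385.9 169.7  87.1  81.5]
mug 0.62 [346.  335.4  36.3  43.7]
mug 0.93 [469.4 211.6  37.3  31.9]
tumbler 0.8 [298.1 221.4  20.9  23.9]
tumbler 0.6 [329.1 233.5  29.4  24.4]
jar 0.43 [288.2 134.5   1.8   6.6]
jar 0.82 [176.5 227.8  28.6  24.3]
roundbin 0.93 [299.4 169.2  84.2  77. ]
roundbin 0.72 [256.4 216.2  70.7 110.7]
```

View pics/e.png

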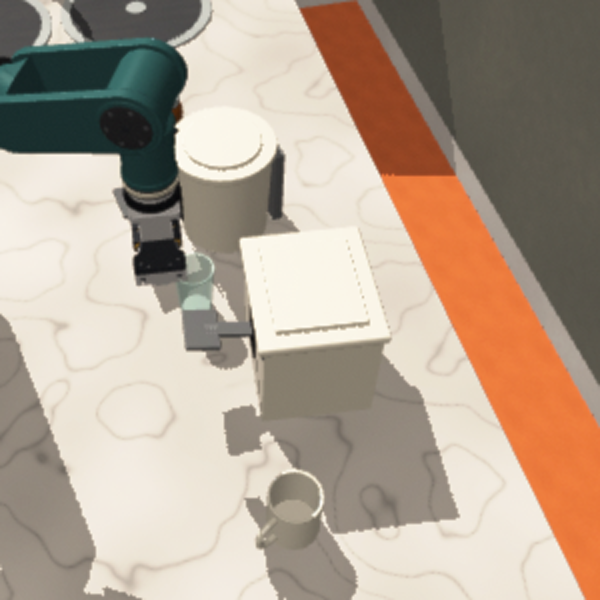

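The lid is shut: its corners are at crop (241,240) and (388,339), the same as at the start. The lever is at rest, the objects are in place, and the robot is clear.

```bash
python3 -c "
from bench import robot
print(robot.close_job())"
```

```text
the job is handed in; nothing more can be done
None
```

I opened the caddy's lid with its lever, held it open, closed it gently and handed the job in. The hand-in gives no verdict, so what follows rests on my own checks.

- **Opening:** I pressed the paddle down to its stop with closed fingertips. In the side view the lid edge matched the position expected at 1.28 rad.
- **Hold:** I kept it there a little over 3 s, with about 5–7 N on the wrist.
- **Closing:** I eased the paddle up at 18 mm/s, within the 10–30 mm/s you gave as soft. I didn't measure the lid's speed directly.
- **Final state:** The lid and lever are back where they were at the start and the round bin is shut. The mug, glass and jar are in place to within about 2 pixels in the top view. The arm is clear and reads no contact force, with about 14 s on the clock before hand-in.

**Checks that failed or disagreed:**
- One early network detection of the objects came back empty, so I placed the paddle from the images by hand. The top and side views agreed to 2 mm.
- In the last side view the arm mostly hid the jar, so its position comes from the top view only.
- The lid measured about 10 mm larger each way than the caddy's listed size, probably because it overhangs.

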